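Shut the lapping leaves of the chuck chest and lock it with the T-key

ROBOT

A 6-joint arm with a two-finger parallel gripper is mounted at the origin on the work surface. World frame = base frame: x ahead of the robot, y to its left, z up, the work surface at z = 0. Lengths are in mm, angles in rad, forces in N, time in s.
With the tool pointing down it reaches from about 275 to 750 mm from the base axis. Payload 10.2 kg.
Tool frame: the origin (TCP) lies at the very end of the fingers, on their centre line; the grasp point (between the pads) lies ctrl.grip_depth behind it (ctrl.grip_depth is the distance from the TCP to the grasp point, in mm); z points along the fingers, y is the direction in which the jaws open and shut (so a half turn about z gives the same grasp; the last joint's range is limited). The gripper opens to 85 mm and grips with 20 to 120 N. Pads are 22 mm wide; open, the fingers measure 114 mm over their backs; the gripper's body (76 mm by 85 mm) begins 54 mm behind the grasp point. The pads swing forward as they close: fully open they stand 13 mm farther back than shut.
Start: joints at [1.106, 0.313, 1.498, -0, 1.331, -0.223], TCP at [125.724, 509.73, 231.294] pointing down, gripper open.
Joint ranges: [-2.94, 2.94], [-0.97, 2.17], [0.19, 2.56], [-1.23, 4.37], [0.02, 3.11], [-2.88, 2.88]. Speed limits (rad/s): [2.39, 2.39, 3.01, 3.14, 3.14, 3.14].

INTERFACE

Orientations are given as a unit quaternion [w, x, y, z].
In Python, from rig import telemetry, eyes, ctrl, nets gives the robot as it stands. The module is installed in compiled form; this text tells all that it offers.
- The arm moves only by the tool drive_tool, never from a script. Its argument "series" is text: rows parted by semicolons, each of 7 numbers parted by spaces: the shift along the tool's x, y, z normalised to -1 to 1, where 1 is 0.12 m, then the turn, a rotation vector about the tool's x, y, z normalised to -1 to 1, where 1 is 0.5 rad, then the opening, from 0 (shut) to 1 (fully open). In form: tx ty tz wx wy wz hand; .... A call has 1 to 20 rows; each row is the pose to reach, as a shift and turn from the pose measured when the call began, along the tool's axes at that moment; what a row does not reach only later rows make up. A row lasts 1/10 s, in which the tool goes at most 50 mm and 8.59 degrees, less where a joint would pass 70% of its speed; a pose out of reach is approached as far as the arm can. A call with a number of a shift or a turn outside -1 to 1 is refused whole. A call with a gripper value outside its range is refused whole. The fingers move at their own pace and stop on an object; "newtons" is the grip in N (left out, the last holds). Time passes only in rows, so rows that repeat a pose let the fingers close. It gives the time, the measured TCP pose, the force and the opening at its end, in the units of the state.
- telemetry.sense(): the state, without advancing time (a new reading comes with each control period).
- eyes.capture(name): name is "scene" or "top"; returns a dict with "frame" (400x640x3 uint8, red, green, blue), "fx", "fy", "cx", "cy" (pixels), "view" (4x4, takes a point from world to camera coordinates). Camera axes: x right, y up, looking along -z (the intrinsics and any distortion apply to the point x, -y, -z); pixel columns grow to the right and rows downward; lengths in mm; the calibration is good to about 2 mm. A picture is of the moment at which its call begins. There is no depth.
- ctrl.finish_job(): hands the job in, once; it reports no verdict.
Trained networks look in a picture, given as the dict that the camera call returned (one of the last four; its "shot" number tells which), for a name from the list of things; names that differ only in an ending like _2 or _b are one class to them, and where a whole thing is asked for, a point or a joint stands for the part that bears it (a point fixed in the world has none). Each returns a list of dicts, best first, with "confidence" (0 to 1); they miss things now and then, are a little off and sometimes report something else, mostly with a low value. They report only what shows in the picture. A call takes as long as a camera call. They do not tell look-alikes from the thing itself.
- nets.spot_in(name, picture): "rect" ([left, top, right, bottom] in pixels, round what is visible of it).
The state is a dict: "time_s": time; "joints": joint angles; "dq": joint speeds; "tau": joint torques, N m; "eef_pos": TCP position; "ee_rot": TCP orientation; "force": force on the tool from outside, world axes, zero at the start; "wrist_torque": the same for the moment, N m; "grip_width": opening from 0.0 (shut) to 1.0 (fully open).
Only numpy, scipy, OpenCV 4.12 (cv2) and the standard library are available. Lean on these libraries where they do the work, as an engineer would, in place of code of your own. Each camera call takes 0.05 s, during which the arm holds its last target. There are 200 camera calls.

TASK

Shut the chest on the bench: first lower the rebated leaf (steel tongue along its edge) fully home, then the flanged leaf (yellow strip) fully home so its strip laps over the tongue. Then take the red T-key out of its wooden block, push it fully down into the brass cylinder in the flanged leaf and turn it clockwise to its stop, and leave it standing there. Leave the wooden bowl and the wax jar where they are.

Things in the scene. Friction and masses are not known exactly. Their poses are not given: they have to be found in the camera images.
- chest: Grey open-topped steel chest fixed to the bench, 200 (its x) x 280 (its y) x 90 mm high; origin at the centre of its underside, its -x side faces roughly to the robot. Two green leaves hinged on the tops of its y walls open up and outwards; hinge axes along the chest's x, 140 mm either side of its middle, 91 mm above the bench. A flat steel faceplate lies inside.
- rebated_leaf (a joint): Angle, rad: 0 shut (level), 1.57 upright, more leans outward, up to 2.1. Hinged on the chest's -y wall. 200 mm along the hinge, reaches 139 mm from it: 14 mm thick for 120 mm, then a bare steel tongue 19 mm wide, 6 mm thick, level with the underside. 0.4 kg; friction hinge (0.6 N m) stays at any angle: push it all the way with 3 to 9 N near the edge.
- flanged_leaf (a joint): Angle, rad, same meaning and hinge friction; on the chest's +y wall. 200 mm along the hinge, 14 mm thick for 139 mm from it; then a yellow flange 18 mm wide, 6 mm thick, level with the outer face, reaches 157 mm and lies 2 mm over the tongue when both are shut. Shut first, the flange keeps the rebated leaf from shutting. 0.4 kg; carries the key cylinder.
- rebated_hinge (a point): On the hinge axis of the rebated leaf, middle of its length, level with the leaf's underside when shut. The axes are the leaf's: x along the hinge, y from the hinge to the free edge, z out of the outer face.
- flanged_hinge (a point): On the hinge axis of the flanged leaf, middle of its length, level with the leaf's underside when shut. The axes are the leaf's: x along the hinge, -y from the hinge to the free edge, z out of the outer face.
- rebated_edge (a point): Middle of the free edge of the steel tongue, on its outer face.
- flanged_edge (a point): Middle of the free edge of the yellow flange, on its outer face.
- lock (a joint): Turn of the brass key cylinder, rad: starts at 0 to 0.2, turns clockwise seen from above (leaf shut) to a stop at 1.3. Friction 0.05 N m; stays where it is left.
- lock_slot (a point): Centre of the key slot's mouth, in the top of the brass cylinder (41 mm diameter, 10 mm above the leaf's outer face), 95 mm from the hinge, halfway along the leaf; 115 mm above the bench when shut. x along the slot, z out of it. Slot 23 x 9 mm, 36 mm deep, 2 mm chamfer. At lock 0 the slot lies along the chest's x.
- key: T-key upright in its block, 84 mm tall, about 0.09 kg; origin at the blade's tip (24 mm above the bench in the block), z up. From the tip: steel blade 20 (x) x 6 (y) x 26 mm, shoulder 32 mm diameter, 8 mm thick (rests on the block or, fully in, on the cylinder), shank 14 mm diameter, red bow 60 (x) x 12 (y) x 30 mm from 54 to 84 mm. Half-turn symmetric.
- key_grip (a point): Centre of the red bow, 69 mm above the key's tip; axes as the key's. Grip across y.
- key_block: Light wooden block fixed to the bench, 100 x 80 x 50 mm high, with a slot of 23 x 9 mm along its x in which the key stands; to the left or to the right of the chest. Origin at the centre of its underside.
- bowl: Turned wooden bowl, 140 mm diameter, 55 mm high, on the other side of the chest from the key block; leave alone. Origin under its centre.
- wax_jar: Amber jar, 70 mm diameter and 70 mm high, beyond the chest; leave alone. Origin under its centre.
Things that resemble listed ones, but are neither listed nor needed, are in the scene too. Of the things like the key, leave any that is green or purple; of the rest the smaller one is meant.

How it is judged (in metres and radians):
On the way, in this order (a step that is already met when the one before it is completed fails the run):
1. the rebated leaf is shut while the flanged leaf is still open (value of joint rebated_leaf below 0.05 rad and value of joint flanged_leaf above 0.3 rad), for 0.1 s.
2. the flanged leaf is shut over it (value of joint each of rebated_leaf, flanged_leaf below 0.05 rad), for 0.1 s.
3. the key is fully in the cylinder, which is not yet turned far (z of key in the frame of lock_slot below -0.02 m and horizontal distance between key and lock_slot below 0.008 m and value of joint lock below 0.7 rad), for 0.1 s.
4. the key has turned the cylinder to its stop (value of joint lock above 1.15 rad and z of key in the frame of lock_slot below -0.018 m), for 0.1 s.
At the end, for the whole second after the job is handed in: Both leaves shut to within 0.05 rad with the flange over the tongue, the cylinder turned beyond 1.15 rad, the key standing in the slot at least 18 mm deep, within 8 mm of its centre and 0.2 rad of upright, released and at rest (all of step 2 and all of step 4 and horizontal distance between key and lock_slot below 0.008 m and angle between key's own z axis and vertical below 0.2 rad and linear speed of key below 0.03 m/s); the robot touches nothing.
It fails at once if the bowl or wax jar is shifted by more than 40 mm (distance of any of bowl, wax_jar from where it was at the start of the episode above 0.04 m).
It also fails if it takes over 72 s, if anything falls off the work surface, if the arm or the gripper's body presses on something with over 40 N, if the wrist force passes 120 N, or if a joint passes its speed limit or range.

## Working session

There is one attempt and no reset: what is moved stays moved. The work goes in short steps, Python scripts to look and compute and a tool call to move; the robot and the scene stay as the last step left them, time stands still between calls to the robot, and variables do not carry over. Pictures are saved under pics/ and viewed, about 8 in all and at most 12, crops included, and the job is handed in when it is done.

Besides the shell and the picture viewer there is one more tool, called after "Request:" as name(argument=value, ...) on one line, values as JSON. drive_tool: Moves the arm, as the interface text tells. Scaled input: -1 to 1 covers 0.12 m each way for a shift and 0.5 rad each way for a turn. Its arguments: {"type":"object","properties":{"series":{"type":"string"},"newtons":{"type":"number"}},"required":["series"]}

```bash
mkdir -p pics; ls
python3 - <<'E'
from rig import telemetry, eyes, ctrl, nets
import cv2,json
print(telemetry.sense(), ctrl.grip_depth)
for n in ("scene","top"):
    p=eyes.capture(n); cv2.imwrite(f"pics/{n}0.png",p["frame"][:,:,::-1])
    print(n,p["fx"],p["fy"],p["cx"],p["cy"],p["view"],p.keys())
    for t in ("chest","rebated_leaf","flanged_leaf","lock_slot","key","key_block","bowl","wax_jar"):
        print(t,[(([round(v) for v in d["rect"]]),round(d["confidence"],2)) for d in nets.spot_in(t,p)])
E
```

```text
pics
{'time_s': 0.0, 'joints': array([ 1.10556995e+00,  3.13479018e-01,  1.49842912e+00, -2.87843773e-06,
        1.33095495e+00, -2.23420804e-01]), 'dq': array([ 0.00066535,  0.00033012,  0.0002775 ,  0.00257524,  0.00017701,
       -0.00249717]), 'tau': array([ 1.28234944e-03, -4.12262642e+01, -2.59737933e+01, -1.50340552e-04,
        4.12862515e-03, -1.93464636e-06]), 'eef_pos': array([125.62619027, 509.49872106, 230.72321029]), 'ee_rot': array([-2.13107734e-04,  1.20608086e-01,  9.92699998e-01, -5.98403066e-04]), 'force': array([-0.13520665, -0.26838735, -0.29448821]), 'wrist_torque': array([0.00030399, 0.03884068, 0.00359618]), 'grip_width': 0.9968060879755574} 18.700000000000003
scene 392.8945620653656 392.8945620653656 317.7449628071199 198.1078831124635 [[ 3.04098860e-01  9.52366670e-01 -2.28387554e-02 -1.48232658e+02]
 [-5.17736971e-01  1.85347352e-01  8.35221401e-01  2.05232590e+02]
 [ 7.99670127e-01 -2.42165408e-01  5.49439353e-01 -1.73319201e+03]
 [ 0.00000000e+00  0.00000000e+00  0.00000000e+00  1.00000000e+00]] dict_keys(['frame', 'fx', 'fy', 'cx', 'cy', 'view', 'shot']
[... 672 characters left out ...]
]
 [ 9.97841928e-01  7.37332978e-03  6.52466157e-02 -5.02706775e+02]
 [-6.51698200e-02 -1.02155907e-02  9.97821896e-01 -1.58762714e+03]
 [ 0.00000000e+00  0.00000000e+00  0.00000000e+00  1.00000000e+00]] dict_keys(['frame', 'fx', 'fy', 'cx', 'cy', 'view', 'shot'])
chest [([247, 137, 369, 219], 0.72)]
rebated_leaf [([343, 155, 368, 221], 0.85)]
flanged_leaf [([248, 139, 262, 211], 0.94)]
lock_slot [([168, 205, 215, 248], 0.7)]
key [([417, 196, 458, 241], 0.69), ([437, 248, 460, 264], 0.56), ([387, 204, 409, 217], 0.54), ([436, 209, 451, 228], 0.53), ([249, 136, 259, 210], 0.15)]
key_block [([419, 196, 459, 240], 0.88)]
bowl [([168, 206, 210, 244], 0.81)]
wax_jar [([367, 110, 390, 136], 0.63)]
```

Run:
```python
import cv2
a=cv2.imread("pics/scene0.png")[120:310,140:440]; b=cv2.imread("pics/top0.png")[90:280,160:470]
cv2.imwrite("pics/s1.png",cv2.resize(a,None,fx=2.6,fy=2.6,interpolation=cv2.INTER_CUBIC))
cv2.imwrite("pics/t1.png",cv2.resize(b,None,fx=2.5,fy=2.5,interpolation=cv2.INTER_CUBIC))
```

```text
(no output)
```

View pics/s1.png

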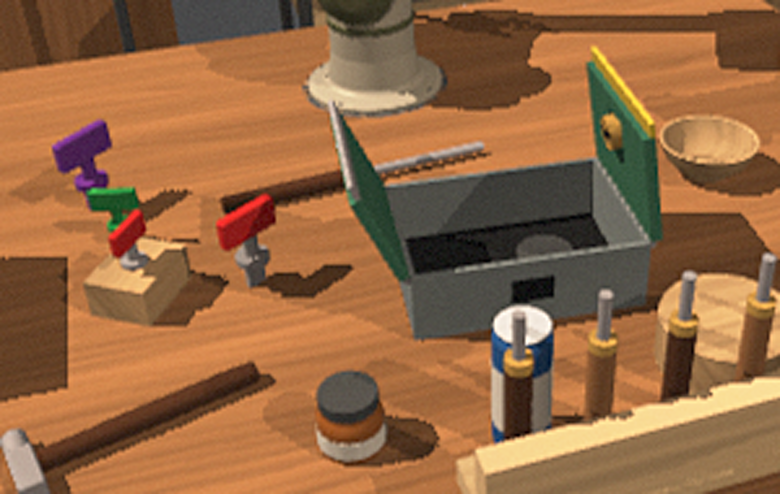

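View pics/t1.png

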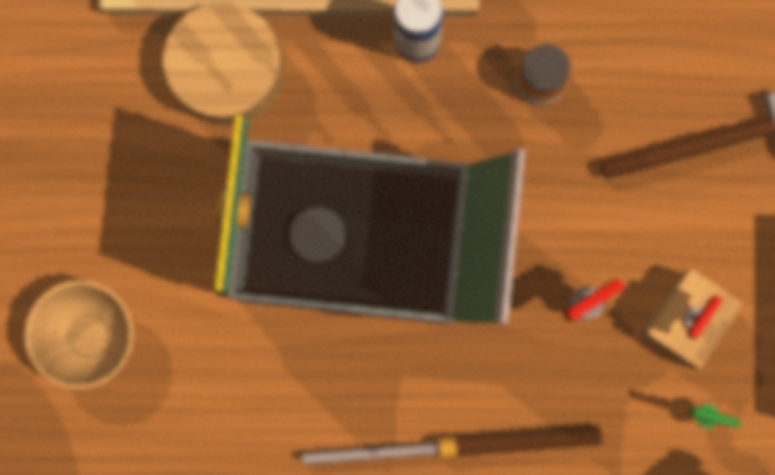

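```bash
cat > geo.py <<'E'
import numpy as np, cv2
from scipy.optimize import least_squares
from scipy.spatial.transform import Rotation as R
def proj(p,X):
    X=np.atleast_2d(X); c=X@p["view"][:3,:3].T+p["view"][:3,3]
    return np.c_[p["cx"]+p["fx"]*c[:,0]/-c[:,2], p["cy"]-p["fy"]*c[:,1]/-c[:,2]]
def ray(p,uv,z):
    V=p["view"]; d=np.array([(uv[0]-p["cx"])/p["fx"],-(uv[1]-p["cy"])/p["fy"],-1])@V[:3,:3]
    o=-V[:3,:3].T@V[:3,3]; return o+d*(z-o[2])/d[2]
def w2(pose,P):
    P=np.atleast_2d(P).astype(float); c,s=np.cos(pose[2]),np.sin(pose[2])
    return np.c_[pose[0]+c*P[:,0]-s*P[:,1],pose[1]+s*P[:,0]+c*P[:,1],P[:,2]]
def reb(th,x,d,h): return [x,-140+d*np.cos(th)-h*np.sin(th),91+d*np.sin(th)+h*np.cos(th)]
def fla(th,x,d,h): return [x,140-d*np.cos(th)+h*np.sin(th),91+d*np.sin(th)+h*np.cos(th)]
def redmask(f):
    h=cv2.cvtColor(f,cv2.COLOR_RGB2HSV); return (((h[...,0]<6)|(h[...,0]>174))&(h[...,1]>170)&(h[...,2]>90)).astype(np.uint8)
def yellowmask(f):
    h=cv2.cvtColor(f,cv2.COLOR_RGB2HSV); return ((h[...,0]>23)&(h[...,0]<33)&(h[...,1]>190)&(h[...,2]>110)).astype(np.uint8)
E
python3 - <<'E'
from geo import *
from rig import eyes
ps,pt=eyes.capture("scene"),eyes.capture("top")
T=lambda u,v:(160+(u+.5)/2.5-.5,90+(v+.5)/2.5-.5); S=lambda u,v:(140+(u+.5)/2.6-.5,120+(v+.5)/2.6-.5)
obs=[(pt,T(232,297),lambda a,b:[-100,140,90]),(pt,T(450,320),lambda a,b:[-100,-140,90]),(pt,T(463,165),lambda a,b:[100,-140,90]),
(pt,T(523,150),lambda a,b:reb(a,100,139,3)),(pt,T(506,320),lambda a,b:reb(a,-100,139,3)),
(pt,T(240,116),lambda a,b:fla(b,100,157,11)),(pt,T(219,292),lambda a,b:fla(b,-100,157,11)),
(ps,S(333,105),lambda a,b:reb(a,-100,139,3)),(ps,S(352,197),lambda a,b:reb(a,100,139,3)),
(ps,S(594,48),lambda a,b:fla(b,-100,157,11)),(ps,S(655,130),lambda a,b:fla(b,100,157,11)),
(ps,S(415,335),lambda a,b:[100,-140,0]),(ps,S(643,312),lambda a,b:[100,140,0])]
f=lambda q:np.concatenate([(proj(p,w2(q[:3],g(q[3],q[4])))[0]-uv) for p,uv,g in obs])
r=least_squares(f,[500,50,-.1,1.9,1.7],loss="soft_l1"); print(r.x.round(3)); print(f(r.x).reshape(-1,2).round(1))
# key & block
bl=[(pt,T(*u)) for u in [(693,268),(742,302),(704,366),(648,330)]]
for p,uv in bl: print(ray(p,uv,50).round(1))
for n,p in (("t",pt),("s",ps)):
    k,l,st,ce=cv2.connectedComponentsWithStats(redmask(p["frame"]))
    for i in range(1,k):
        if st[i,4]>15:
            c=cv2.findContours((l==i).astype(np.uint8),0,1)[0][0]; print(n,st[i],ce[i].round(2),cv2.minAreaRect(c),ray(p,ce[i],106).round(1) if n=="t" else "")
# joint fit of key bow
E
```

```text
[ 5.72848e+02  3.57190e+01 -9.50000e-02  1.99200e+00  1.41700e+00]
[[-2.1 -0.1]
 [-0.3 -0.1]
 [ 0.9 -1.3]
 [-0.4 -0.7]
 [-0.3  0.2]
 [-0.9 -0.6]
 [-0.4 -0.9]
 [-2.2 -1.6]
 [-1.8 -3.3]
 [-1.1 -0.6]
 [-1.8 -2.7]
 [-0.1  1.9]
 [ 0.7 -3.4]]
[ 530.4 -407.5   50. ]
[ 487.2 -469.6   50. ]
[ 405.1 -420.5   50. ]
[ 450.4 -349.5   50. ]
t [387 203  22  15 107] [396.82 209.77] ((397.1153259277344, 209.42306518554688), (5.269651412963867, 24.129457473754883), 56.3099365234375) [ 484.9 -270.6  106. ]
t [436 209  12  15  59] [441.19 216.53] ((441.48004150390625, 216.3600311279297), (3.5999999046325684, 17.200000762939453), 36.86989974975586) [ 465. -407.  106.]
s [223 194  22  22 258] [233.43 204.76] ((234.27940368652344, 204.63232421875), (12.004900932312012, 25.55328941345215), 59.036251068115234) 
s [182 201  14  18 146] [188.55 209.36] ((188.75001525878906, 209.25001525878906), (8.485280990600586, 19.091880798339844), 45.0)
```

Request:
drive_tool(series="0 0 0 0 0 -0.3 0;0 0 0 0 0 -0.3 0;0 0 0 0 0 -0.3 0", newtons=40)

```text
time_s: 1.3
eef_pos: [125.7, 509.7, 231.3]
ee_rot: [-0.0, 0.048, 0.999, -0.0]
force: [0.7, 0.4, 0.1]
grip_width: 0.517
```

Request:
drive_tool(series="-0.8 -1 0 0 0 0 0;-0.8 -1 0 0 0 0 0;-0.8 -1 0 0 0 0 0;-0.8 -1 0 0 0 0 0;-0.8 -1 0 0 0 0 0")

```text
time_s: 1.8
eef_pos: [210.5, 380.7, 231.6]
ee_rot: [0.0, 0.05, 0.999, 0.0]
force: [-0.2, -1.1, 0.3]
grip_width: -0.0
```

Request:
drive_tool(series="-0.8 -1 0 0 0 0 0;-0.8 -1 0 0 0 0 0;-0.8 -1 0 0 0 0 0;-0.8 -1 0 0 0 0 0;-0.8 -1 0 0 0 0 0")

```text
time_s: 2.3
eef_pos: [294.3, 251.9, 231.6]
ee_rot: [0.0, 0.051, 0.999, 0.001]
force: [-0.2, 0.6, -0.1]
grip_width: -0.003
```

Request:
drive_tool(series="-0.8 -1 0 0 0 0 0;-0.8 -1 0 0 0 0 0;-0.8 -1 0 0 0 0 0;-0.8 -1 0 0 0 0 0;-0.8 -1 0 0 0 0 0")

```text
time_s: 2.8
eef_pos: [377.6, 123.7, 231.3]
ee_rot: [-0.0, 0.052, 0.999, 0.001]
force: [-1.0, 0.6, 0.1]
grip_width: 0.001
```

Request:
drive_tool(series="0 -1 0 0 0 0 0;0 -1 0 0 0 0 0;0 -1 0 0 0 0 0;0 -1 0 0 0 0 0")

```text
time_s: 3.2
eef_pos: [365.0, 4.8, 231.2]
ee_rot: [-0.0, 0.052, 0.999, 0.001]
force: [-0.3, -0.5, -0.4]
grip_width: -0.002
```

Request:
drive_tool(series="0 -1 0 0 0 0 0;0 -1 0 0 0 0 0;0 -1 0 0 0 0 0;0 -1 0 0 0 0 0")

```text
time_s: 3.6
eef_pos: [353.2, -114.1, 231.0]
ee_rot: [-0.0, 0.052, 0.999, 0.001]
force: [1.6, -0.3, -0.0]
grip_width: -0.001
```

Request:
drive_tool(series="0 -0.65 0 0 0 0 0;0 -0.65 0 0 0 0 0;-0.7 -0.65 0 0 0 0 0;-0.7 -0.65 0 0 0 0 0;-0.7 -0.65 0 0 0 0 0")

```text
time_s: 4.1
eef_pos: [432.2, -197.6, 230.0]
ee_rot: [-0.0, 0.05, 0.999, 0.002]
force: [-0.8, 1.2, 0.4]
grip_width: -0.0
```

Request:
drive_tool(series="-1 0 0.38 0 0 0 0;-1 0 0.38 0 0 0 0;-1 0 0.38 0 0 0 0;-1 0 0.38 0 0 0 0;-1 0 0.38 0 0 0 0")

```text
time_s: 4.6
eef_pos: [552.0, -206.5, 184.0]
ee_rot: [-0.001, 0.048, 0.999, 0.002]
force: [-0.1, -0.6, -0.9]
grip_width: 0.006
```

Request:
drive_tool(series="0 0.19 0 0 0 0 0;0 0.36 -0.07 0 0 0 0;0 0.48 -0.13 0 0 0 0;0 0.63 -0.19 0 0 0 0;0 0.78 -0.2 0 0 0 0;0 0.9 -0.19 0 0 0 0;0 1 -0.175 0 0 0 0;0 1 -0.175 0 0 0 0")

```text
time_s: 5.4
eef_pos: [563.4, -85.4, 206.8]
ee_rot: [0.0, 0.047, 0.999, 0.002]
force: [1.0, 0.1, -0.1]
grip_width: 0.001
```

```bash
cat > look.py <<'E'
import sys
from geo import *
from rig import eyes,telemetry
n=sys.argv[1]; ps,pt=eyes.capture("scene"),eyes.capture("top")
a=cv2.resize(ps["frame"][110:310,240:440],(400,400),interpolation=cv2.INTER_CUBIC)
b=cv2.resize(pt["frame"][100:290,230:420],(400,400),interpolation=cv2.INTER_CUBIC)
cv2.imwrite(f"pics/{n}.png",np.hstack([a,b])[:,:,::-1]); print(telemetry.sense()["force"].round(1),telemetry.sense()["eef_pos"].round(1))
E
python3 look.py l1
```

```text
[-0.4  0.1 -0.4] [563.3 -86.6 206. ]
```

View pics/l1.png

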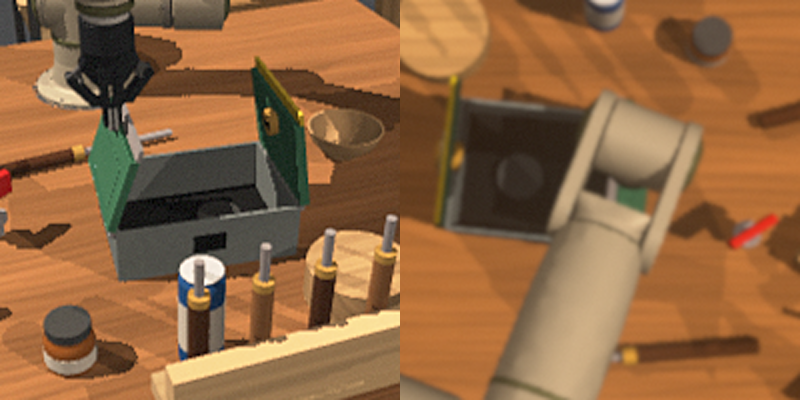

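Request:
drive_tool(series="0 0.17 0.08 0 0 0 0;0 0.26 0.13 0 0 0 0;0 0.38 0.21 0 0 0 0;0 0.48 0.32 0 0 0 0;0 0.57 0.44 0 0 0 0;0 0.64 0.57 0 0 0 0;0 0.69 0.71 0 0 0 0;0 0.72 0.8 0 0 0 0;0 0.72 0.85 0 0 0 0;0 0.72 0.85 0 0 0 0")

```text
time_s: 6.5
eef_pos: [571.3, 0.0, 105.0]
ee_rot: [-0.001, 0.048, 0.999, 0.003]
force: [-1.7, 3.6, 8.4]
grip_width: -0.001
```

```bash
python3 look.py l2
```

```text
[-1.6  2.7  5.8] [571.4   0.  105.1]
```

View pics/l2.png

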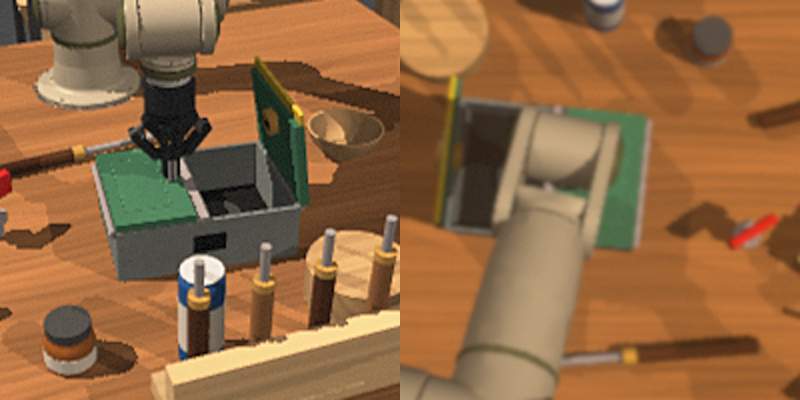

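Request:
drive_tool(series="0 0 0.03 0 0 0 0;0 0 0.04 0 0 0 0;0 0 0.04 0 0 0 0")

```text
time_s: 6.9
eef_pos: [571.5, 0.0, 104.8]
ee_rot: [0.0, 0.048, 0.999, 0.003]
force: [-15.6, 4.6, 37.2]
grip_width: 0.004
```

Request:
drive_tool(series="0 0 -0.3 0 0 0 0;0 0 -0.7 0 0 0 0;0 0 -1 0 0 0 0;0 0 -1 0 0 0 0")

```text
time_s: 7.3
eef_pos: [572.8, -1.3, 230.0]
ee_rot: [0.005, 0.048, 0.999, 0.002]
force: [0.7, 0.4, -0.6]
grip_width: -0.003
```

Request:
drive_tool(series="0.4 0 -0.42 0 0 0 0;0.4 0 -0.42 0 0 0 0;0.4 0.5 -0.42 0 0 0 0;0.4 1 -0.42 0 0 0 0;0.4 1 -0.42 0 0 0 0")

```text
time_s: 7.8
eef_pos: [535.5, 125.5, 279.7]
ee_rot: [0.004, 0.047, 0.999, 0.003]
force: [0.5, -0.9, -0.1]
grip_width: -0.003
```

Request:
drive_tool(series="0 0.5 0 0 0 0 0;0 0.92 0 0 0 0 0;0 0.92 0.2 0 0 0 0;0 0.92 0.5 0 0 0 0;0 0.92 0.5 0 0 0 0")

```text
time_s: 8.3
eef_pos: [544.1, 235.4, 214.9]
ee_rot: [-0.001, 0.047, 0.999, 0.001]
force: [-1.5, -1.4, 0.1]
grip_width: 0.004
```

Request:
drive_tool(series="0 -0.2 0 0 0 0 0;0 -0.38 0.02 0 0 0 0;0 -0.5 0.04 0 0 0 0;0 -0.6 0.06 0 0 0 0;0 -0.7 0.1 0 0 0 0;0 -0.79 0.14 0 0 0 0;0 -0.88 0.18 0 0 0 0;0 -0.96 0.24 0 0 0 0;0 -0.96 0.24 0 0 0 0")

```text
time_s: 9.2
eef_pos: [532.6, 119.5, 184.4]
ee_rot: [-0.003, 0.047, 0.999, 0.001]
force: [0.1, -0.8, -0.5]
grip_width: 0.003
```

Request:
drive_tool(series="0 -0.08 0.07 0 0 0 0;0 -0.14 0.14 0 0 0 0;0 -0.23 0.26 0 0 0 0;0 -0.31 0.4 0 0 0 0;0 -0.36 0.54 0 0 0 0;0 -0.38 0.64 0 0 0 0;0 -0.38 0.69 0 0 0 0;0 -0.38 0.71 0 0 0 0;0 -0.38 0.71 0 0 0 0")

```text
time_s: 10.1
eef_pos: [527.8, 73.5, 104.5]
ee_rot: [-0.002, 0.047, 0.999, -0.001]
force: [-24.1, -6.2, 56.2]
grip_width: 0.003
```

```bash
python3 look.py l3
```

```text
[-23.5  -6.   57. ] [527.8  73.5 104.5]
```

View pics/l3.png

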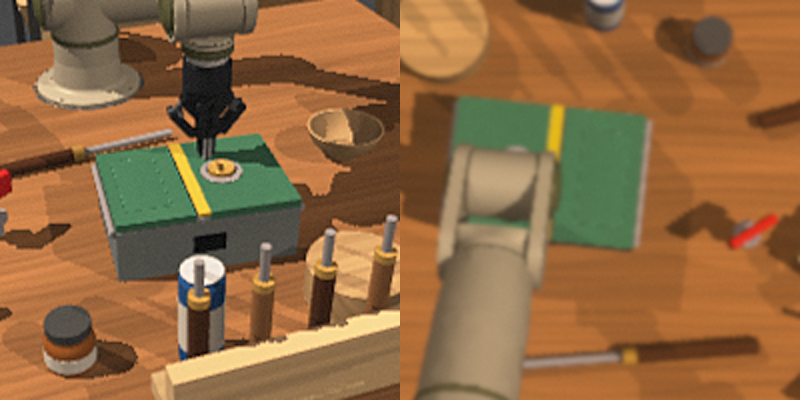

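Request:
drive_tool(series="0 0 -0.5 0 0 0 0;0 0 -1 0 0 0 0;0.7 0 -1 0 0 0 0;1 0 -1 0 0 0 0;1 -0.5 -1 0 0 0 0;1 -1 -1 0 0 0 0;1 -1 -1 0 0 0 0")

```text
time_s: 10.9
eef_pos: [396.5, -36.7, 225.1]
ee_rot: [-0.002, 0.047, 0.999, -0.001]
force: [-0.2, 0.2, 0.0]
grip_width: -0.003
```

Run:
```python
from rig import eyes
import numpy as np,cv2,pickle
d={n:eyes.capture(n) for n in("scene","top")}
# average several frames against noise
for n in d: d[n]["frame"]=np.mean([eyes.capture(n)["frame"].astype(float) for _ in range(3)],0).round().astype(np.uint8)
pickle.dump(d,open("shut.pkl","wb"))
a=cv2.resize(d["top"]["frame"][135:215,250:370],None,fx=6,fy=6,interpolation=cv2.INTER_CUBIC)
cv2.imwrite("pics/lock.png",a[:,:,::-1])
```

```text
(no output)
```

View pics/lock.png

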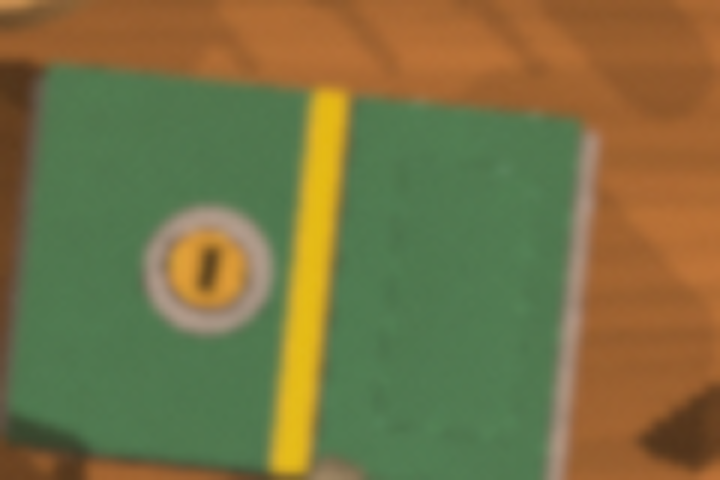

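```bash
cat > fit.py <<'E'
from geo import *
from scipy.optimize import minimize
def redness(f):
    f=f.astype(float); return np.clip((.5-f[...,1]/(f[...,0]+1))/.4,0,1)
def bow(pose,z0): # pose x,y,yaw ; box corners
    return w2(pose,[[sx*30,sy*6,z] for sx in(-1,1) for sy in(-1,1) for z in(z0+54,z0+84)])
def cover(uv,box,ss=8):
    l,t,r,b=box; m=np.zeros(((b-t)*ss,(r-l)*ss),np.float32)
    h=cv2.convexHull((((uv+.5-[l,t])*ss-.5)*16).round().astype(np.int32)); cv2.fillConvexPoly(m,h,1,shift=4)
    m=cv2.resize(m,(r-l,b-t),interpolation=cv2.INTER_AREA); return cv2.GaussianBlur(m,(0,0),.6)
def fitkey(pics,q0,z0,boxes):
    red={n:redness(pics[n]["frame"]) for n in boxes}
    def cost(q):
        e=0
        for n,b in boxes.items():
            e+=((cover(proj(pics[n],bow(q,z0)),b)-red[n][b[1]:b[3],b[0]:b[2]])**2).sum()
        return e
    out=[]
    for dy in (-.1,0,.1):
        s=[q0[0],q0[1],q0[2]+dy]
        out.append(minimize(cost,s,method="Nelder-Mead",options=dict(initial_simplex=[s,[s[0]+8,s[1],s[2]],[s[0],s[1]+8,s[2]],[s[0],s[1],s[2]+.15]],xatol=.01,fatol=1e-4)))
    return min(out,key=lambda r:r.fun)
E
python3 - <<'E'
from fit import *
import pickle
d=pickle.load(open("shut.pkl","rb")); pt,ps=d["top"],d["scene"]
B={"top":(430,203,454,230),"scene":(176,195,202,225)}
for bx in (B,{"top":B["top"]},{"scene":B["scene"]}):
    r=fitkey(d,[465,-407,-.6],24,bx); print(list(bx),r.x.round(3),round(r.fun,2))
# yellow strip and brass in top view
for n,p in d.items():
    f=p["frame"]; y=yellowmask(f); k,l,st,ce=cv2.connectedComponentsWithStats(y); i=1+np.argmax(st[1:,4])
    c=cv2.boxPoints(cv2.minAreaRect(cv2.findContours((l==i).astype(np.uint8),0,1)[0][0])); print(n,"yellow",[ray(p,u,105).round(1)[:2] for u in c],ray(p,ce[i],105).round(1))
h=cv2.cvtColor(pt["frame"],cv2.COLOR_RGB2HSV)[155:205,265:303]
sub=pt["frame"][155:205,265:303].astype(float)
br=((h[...,0]>13)&(h[...,0]<24)&(h[...,1]>130)).astype(np.uint8)
k,l,st,ce=cv2.connectedComponentsWithStats(br); print([(s[:4],s[4],c.round(2)) for s,c in zip(st,ce)])
i=1+np.argmax(st[1:,4]); cnt=max(cv2.findContours((l==i).astype(np.uint8),0,1)[0],key=len)
e=cv2.fitEllipse(cnt); print("ellipse",e, ray(pt,np.array(e[0])+[265,155],115).round(1))
hull=np.zeros_like(br); cv2.fillConvexPoly(hull,cv2.convexHull(cnt),1); hull=cv2.erode(hull,np.ones((3,3)))
V=sub.mean(-1); w=np.clip(np.percentile(V[hull>0],75)-V,0,None)*hull; w[w<.35*w.max()]=0
yy,xx=np.mgrid[:50,:38]; c=np.array([(w*xx).sum(),(w*yy).sum()])/w.sum(); print("slot",ray(pt,c+[265,155],115).round(1),(w>0).sum())
C=np.cov(np.stack([xx[w>0],yy[w>0]]),aweights=w[w>0]); ev,E=np.linalg.eigh(C); v=E[:,1]
a,b=ray(pt,c+[265,155]+5*v,115),ray(pt,c+[265,155]-5*v,115); print("slot yaw",np.arctan2(*(a-b)[[1,0]]),ev)
E
```

```text
['top', 'scene'] [ 465.239 -408.65    -0.522] 67.62
['top'] [ 465.759 -410.329   -0.692] 41.49
['scene'] [ 466.871 -408.146   -0.485] 19.08
scene yellow [array([528.9,  37.4]), array([528.9,  37.4]), array([523.2,  39.4]), array([523.2,  39.4])] [526.   38.4 105. ]
top yellow [array([479.3,  42.1]), array([664.2,  24.3]), array([663.1,  13.1]), array([478.1,  31. ])] [567.4  27.6 105. ]
[(array([ 0,  0, 38, 50], dtype=int32), np.int32(1710), array([17.88, 24.25])), (array([37,  0,  1,  7], dtype=int32), np.int32(7), array([37.,  3.])), (array([36, 10,  1,  4], dtype=int32), np.int32(4), array([36. , 11.5])), (array([13, 18, 13, 13], dtype=int32), np.int32(133), array([19.01, 24.4 ])), (array([35, 19,  1,  6], dtype=int32), np.int32(6), array([35. , 21.5])), (array([34, 28,  1,  3], dtype=int32), np.int32(3), array([34., 29.])), (array([35, 31,  3, 19], dtype=int32), np.int32(31), array([36.55, 42.  ])), (array([33, 37,  1,  3], dtype=int32), np.int32(3), array([33., 38.])), (array([32, 46,  1,  3], dtype=int32), np.int32(3), array([32., 47.]))]
ellipse ((19.018651962280273, 24.395475387573242), (11.814337730407715, 12.515288352966309), 103.42201232910156) [575.7  78.4 115. ]
slot [575.9  77.3 115. ] 28
slot yaw 2.984855473956338 [0.82571094 4.44092421]
```

Run:
```python
from fit import *
import pickle
d=pickle.load(open("shut.pkl","rb")); pt,ps=d["top"],d["scene"]
np.set_printoptions(linewidth=200)
print((redness(pt["frame"])[205:228,432:454]*9).astype(int)); print((redness(ps["frame"])[198:222,178:200]*9).astype(int))
# brass in scene
f=ps["frame"]; g=proj(ps,[[575.7,78.4,115]])[0].round().astype(int); print(g)
o=(g[0]-14,g[1]-12); h=cv2.cvtColor(f,cv2.COLOR_RGB2HSV)[o[1]:o[1]+24,o[0]:o[0]+28]
br=((h[...,0]>13)&(h[...,0]<26)&(h[...,1]>130)).astype(np.uint8); print(br)
```

```text
[[0 0 0 0 0 0 0 0 0 0 0 0 0 0 0 0 0 0 0 0 0 0]
 [0 0 0 0 0 0 0 0 0 0 0 0 0 0 0 0 0 0 0 0 0 0]
 [0 0 0 0 0 0 0 0 0 0 0 0 0 0 0 0 0 0 0 0 0 0]
 [0 0 0 0 0 0 0 0 0 0 0 0 0 0 0 0 0 0 0 0 0 0]
 [0 0 0 0 0 0 0 0 0 0 0 0 0 3 4 2 0 0 0 0 0 0]
 [0 0 0 0 0 0 0 0 0 0 0 0 3 5 6 4 0 0 0 0 0 0]
 [0 0 0 0 0 0 0 0 0 0 0 2 5 6 5 3 0 0 0 0 0 0]
 [0 0 0 0 0 0 0 0 0 0 0 5 6 6 4 1 0 0 0 0 0 0]
 [0 0 0 0 0 0 0 0 0 0 3 6 6 4 2 0 0 0 0 0 0 0]
 [0 0 0 0 0 0 0 0 0 2 5 6 5 3 0 0 0 0 0 0 0 0]
 [0 0 0 0 0 0 0 0 0 5 6 6 3 0 0 0 0 0 0 0 0 0]
 [0 0 0 0 0 0 0 1 4 6 6 4 1 0 0 0 0 0 0 0 0 0]
 [0 0 0 0 0 0 1 4 6 6 5 3 0 0 0 0 0 0 0 0 0 0]
 [0 0 0 0 0 0 3 6 6 5 4 1 0 0 0 0 0 0 0 0 0 0]
 [0 0 0 0 0 0 5 6 6 4 2 0 0 0 0 0 0 0 0 0 0 0]
 [0 0 0 0 0 2 5 6 5 3 0 0 0 0 0 0 0 0 0 0 0 0]
 [0 0 0 0 2 5 6 5 3 1 0 0 0 0 0 0 0 0 0 0 0 0]
 [0 0 0 0 4 6 5 4 2 0 0 0 0 0 0 0 0 0 0 0 0 0]
 [0 0 0 0 4 5 4 2 0 0 0 0 0 0 0 0 0 0 0 0 0 0]
 [0 0 0 0 0 2 1 0 0 0 0 0 0 0 0 0 0 0 0 0 0 0]
 [0 0 0 0 0 0 0 0 0 0 0 0 0 0 0 0 0 0 0 0 0 0]
 [0 0 0 0 0 0 0 0 0 0 0 0 0 0 0 0 0 0 0 0 0 0]
 [0 0 0 0 0 0 0 0 0 0 0 0 0 0 0 0 0 0 0 0 0 0]]
[[0 0 0 0 0 0 0 0 
[... 1837 characters left out ...]
0 0 0 0 0 0 0 1 1 1 1 1 1 1 1 1 1 1 1 0 0 0 0 0 0]
 [0 0 0 0 0 0 0 0 0 1 1 1 1 1 1 1 1 1 1 1 1 1 0 0 0 0 0 0]
 [1 0 0 0 0 0 0 0 0 1 1 1 1 1 1 1 1 1 1 1 1 1 0 0 0 0 0 0]
 [1 0 0 0 0 0 0 0 0 1 1 1 1 1 1 1 1 1 1 1 1 1 0 0 0 0 0 0]
 [1 1 0 0 0 0 0 0 0 0 1 1 1 1 1 1 1 1 1 1 1 1 0 0 0 0 0 0]
 [1 1 0 0 0 0 0 0 0 0 0 1 1 1 1 1 1 1 1 1 1 0 0 0 0 0 0 0]
 [1 1 1 0 0 0 0 0 0 0 0 0 0 0 0 0 0 0 0 0 0 0 0 0 0 0 0 0]
 [1 1 1 0 0 0 0 0 0 0 0 0 0 0 0 0 0 0 0 0 0 0 0 0 0 0 0 0]
 [1 1 1 1 0 0 0 0 0 0 0 0 0 0 0 0 0 0 0 0 0 0 0 0 0 0 0 0]
 [1 1 1 1 0 0 0 0 0 0 0 0 0 0 0 0 0 0 0 0 0 0 0 0 0 0 0 0]
 [1 1 1 1 1 0 0 0 0 0 0 0 0 0 0 0 0 0 0 0 0 0 0 0 0 0 0 0]
 [1 1 1 1 1 0 0 0 0 0 0 0 0 0 0 0 0 0 0 0 0 0 0 0 0 0 0 0]]
```

```bash
sed -i 's|(.5-f\[...,1\]/(f\[...,0\]+1))/.4|(.5-f[...,1]/(f[...,0]+1))/.26|' fit.py
python3 - <<'E'
from fit import *
import pickle
d=pickle.load(open("shut.pkl","rb"))
B={"top":(430,203,454,230),"scene":(176,195,202,225)}
for bx in (B,{"top":B["top"]},{"scene":B["scene"]}):
    r=fitkey(d,[465,-407,-.6],24,bx); print(list(bx),r.x.round(3),round(r.fun,2))
E
```

```text
['top', 'scene'] [ 465.102 -408.975   -0.548] 49.66
['top'] [ 466.012 -411.177   -0.675] 30.45
['scene'] [ 466.119 -408.283   -0.502] 12.49
```

Request:
drive_tool(series="-0.22 -0.8 0 0 0 0 1;-0.22 -0.8 0 0 0 0 1;-0.22 -0.8 0 0 0 0 1;-0.22 -0.8 0 0 0 0 1", newtons=60)

```text
time_s: 11.7
eef_pos: [415.2, -131.8, 224.5]
ee_rot: [-0.003, 0.046, 0.999, -0.0]
force: [-0.7, 0.3, 0.5]
grip_width: 0.679
```

Request:
drive_tool(series="-0.22 -0.8 0 0 0 0 1;-0.22 -0.8 0 0 0 0 1;-0.22 -0.8 0 0 0 0 1;-0.22 -0.8 0 0 0 0 1")

```text
time_s: 12.1
eef_pos: [432.7, -229.0, 224.0]
ee_rot: [-0.003, 0.046, 0.999, 0.0]
force: [0.8, -0.6, 0.3]
grip_width: 0.999
```

Request:
drive_tool(series="-0.22 -0.8 0 0 0 0 1;-0.22 -0.8 0 0 0 0 1;-0.22 -0.8 0 0 0 0 1;-0.22 -0.8 0 0 0 0 1")

```text
time_s: 12.5
eef_pos: [450.5, -325.6, 223.5]
ee_rot: [-0.003, 0.046, 0.999, 0.001]
force: [1.0, 0.8, -1.4]
grip_width: 0.996
```

Request:
drive_tool(series="-0.22 -0.64 0.4 0 0 0.3 1;-0.22 -0.64 0.4 0 0 0.6 1;-0.22 -0.64 0.4 0 0 0.9 1;-0.22 -0.64 0.4 0 0 0.98 1;-0.22 -0.64 0.4 0 0 0.98 1;-0.22 -0.64 0.4 0 0 0.98 1")

```text
time_s: 13.1
eef_pos: [470.0, -402.9, 175.9]
ee_rot: [-0.003, 0.285, 0.959, -0.0]
force: [0.8, -0.8, 0.1]
grip_width: 0.998
```

```bash
cat > st.py <<'E'
from geo import *
from rig import telemetry
def tool():
    s=telemetry.sense(); q=s["ee_rot"]; M=R.from_quat([*q[1:],q[0]]).as_matrix(); return s,M
if __name__=="__main__":
    s,M=tool(); print("t",s["time_s"],"J",s["joints"].round(3),"pos",s["eef_pos"].round(1),"F",s["force"].round(1),"w",round(s["grip_width"],3))
    print("tool x",M[:,0].round(4),"yaw-pi",round(np.arctan2(-M[1,0],-M[0,0]),4),"y",M[:,1].round(4),"z",M[:,2].round(4))
E
python3 st.py
```

```text
t 13.1 J [-0.896  0.567  1.265 -0.004  1.315 -1.888] pos [ 470.  -402.9  175.9] F [ 0.8 -0.8  0.1] w 0.998
tool x [-0.8376  0.5463  0.0063] yaw-pi -0.5779 y [ 0.5463  0.8376 -0.0019] z [-0.0063  0.0019 -1.    ]
```

Request:
drive_tool(series="0 -0.07 0.3 0 0 0 1;0 -0.07 0.6 0 0 0 1;0 -0.07 0.85 0 0 0 1;0 -0.07 0.85 0 0 0 1;0 -0.07 0.85 0 0 0 1")

```text
time_s: 13.6
eef_pos: [465.3, -409.5, 75.2]
ee_rot: [-0.003, 0.284, 0.959, -0.0]
force: [1.0, -0.5, 1.2]
grip_width: 0.997
```

Request:
drive_tool(series="0 0 0 0 0 0 0.5;0 0 0 0 0 0 0.5;0 0 0 0 0 0 0.5;0 0 0 0 0 0 0.5;0 0 0 0 0 0 0.35;0 0 0 0 0 0 0.35;0 0 0 0 0 0 0.35")

```text
time_s: 14.3
eef_pos: [465.3, -409.5, 75.2]
ee_rot: [-0.003, 0.284, 0.959, -0.0]
force: [-0.2, 0.2, 0.3]
grip_width: 0.349
```

```bash
python3 st.py
python3 - <<'E'
from geo import *
from rig import eyes
ps=eyes.capture("scene")
cv2.imwrite("pics/g1.png",cv2.resize(ps["frame"][140:250,140:250],(660,600)[:1]*2 if 0 else (600,600),interpolation=cv2.INTER_CUBIC)[:,:,::-1])
E
```

```text
t 14.3 J [-0.909  0.672  1.368 -0.004  1.107 -1.901] pos [ 465.3 -409.5   75.2] F [-0.2  0.2  0.3] w 0.349
tool x [-0.8383  0.5452  0.0054] yaw-pi -0.5766 y [ 0.5452  0.8383 -0.0022] z [-0.0057  0.0011 -1.    ]
```

View pics/g1.png

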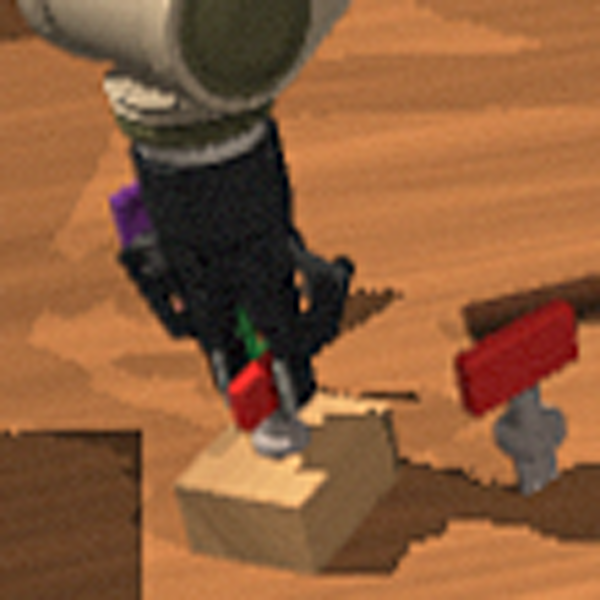

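Request:
drive_tool(series="0 0 0 0 0 0 0.2;0 0 0 0 0 0 0.15;0 0 0 0 0 0 0;0 0 0 0 0 0 0;0 0 0 0 0 0 0;0 0 0 0 0 0 0", newtons=50)

```text
time_s: 14.95
eef_pos: [466.0, -408.3, 75.2]
ee_rot: [-0.003, 0.284, 0.959, 0.001]
force: [3.3, 4.4, 0.5]
grip_width: 0.133
```

```bash
python3 st.py;python3 -c "
from rig import telemetry; print(telemetry.sense()['wrist_torque'])"
```

```text
t 14.95 J [-0.908  0.672  1.368 -0.002  1.107 -1.901] pos [ 466.  -408.3   75.2] F [3.3 4.4 0.5] w 0.133
tool x [-0.8384  0.5451  0.0058] yaw-pi -0.5765 y [5.451e-01 8.384e-01 1.000e-04] z [-0.0048  0.0033 -1.    ]
[ 1.0139926 -0.6464209 -0.0568028]
```

Request:
drive_tool(series="0 0.01 0 0 0 0 0;0 0.01 -0.04 0 0 0 0;0 0.01 -0.1 0 0 0 0;0 0.01 -0.16 0 0 0 0;0 0.01 -0.23 0 0 0 0;0 0.01 -0.3 0 0 0 0;0 0.01 -0.6 0 0 0 0;0 0.01 -0.95 0 0 0 0;0 0.01 -0.95 0 0 0 0")

```text
time_s: 15.85
eef_pos: [468.6, -409.4, 195.9]
ee_rot: [0.002, 0.284, 0.959, -0.002]
force: [0.9, -0.6, -1.7]
grip_width: 0.131
```

```bash
python3 st.py
python3 - <<'E'
from geo import *
from rig import eyes
ps=eyes.capture("scene")
cv2.imwrite("pics/g2.png",cv2.resize(ps["frame"][110:240,130:260],(600,600),interpolation=cv2.INTER_CUBIC)[:,:,::-1])
E
```

```text
t 15.85 J [-0.905  0.552  1.236 -0.002  1.348 -1.899] pos [ 468.6 -409.4  195.9] F [ 0.9 -0.6 -1.7] w 0.131
tool x [-0.8384  0.545  -0.0047] yaw-pi -0.5764 y [ 0.5451  0.8384 -0.0035] z [ 0.002  -0.0055 -1.    ]
```

View pics/g2.png

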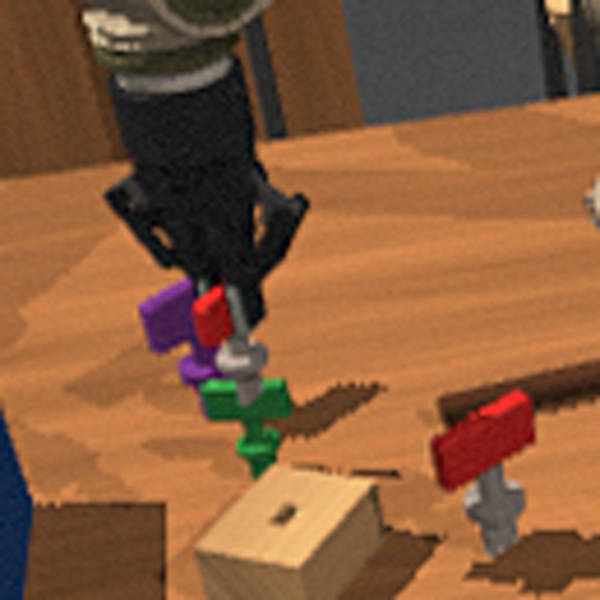

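Request:
drive_tool(series="0 0 -0.3 0 0 -0.3 0;0 0 -0.3 0 0 -0.6 0;0 0 -0.3 0 0 -0.83 0;0 0 -0.3 0 0 -0.83 0")

```text
time_s: 16.3
eef_pos: [467.6, -408.3, 227.7]
ee_rot: [-0.001, 0.08, 0.997, -0.0]
force: [-0.1, 0.6, -1.3]
grip_width: 0.133
```

Request:
drive_tool(series="0 0.3 0 0 0 0 0;0 0.65 0 0 0 0 0;0 1 0 0 0 0 0;0 1 0 0 0 0 0")

```text
time_s: 16.7
eef_pos: [487.4, -285.5, 227.3]
ee_rot: [-0.001, 0.08, 0.997, 0.001]
force: [-0.7, -0.5, -0.9]
grip_width: 0.134
```

Request:
drive_tool(series="0 0.35 0 0 0 0 0;0 0.7 0 0 0 0 0;0 0.8 0 0 0 0 0;0 0.8 0 0 0 0 0")

```text
time_s: 17.1
eef_pos: [502.8, -189.8, 227.2]
ee_rot: [-0.002, 0.08, 0.997, 0.001]
force: [0.4, -0.5, -2.4]
grip_width: 0.133
```

```bash
python3 st.py
python3 - <<'E'
from rig import eyes
import numpy as np,cv2,pickle
d={n:eyes.capture(n) for n in("scene","top")}
for n in d: d[n]["frame"]=np.mean([eyes.capture(n)["frame"].astype(float) for _ in range(3)],0).round().astype(np.uint8)
pickle.dump(d,open("mid.pkl","wb"))
f=d["top"]["frame"]
a=cv2.resize(f[190:250,410:470],(400,400),interpolation=cv2.INTER_CUBIC); b=cv2.resize(f[150:210,254:314],(400,400),interpolation=cv2.INTER_CUBIC)
cv2.imwrite("pics/mid.png",np.hstack([a,b])[:,:,::-1])
E
```

```text
t 17.1 J [-0.579  0.345  1.464 -0.     1.336 -1.99 ] pos [ 502.8 -189.8  227.2] F [ 0.4 -0.5 -2.4] w 0.133
tool x [-0.9872  0.1592  0.0036] yaw-pi -0.1599 y [0.1593 0.9872 0.0013] z [-0.0034  0.0019 -1.    ]
```

View pics/mid.png

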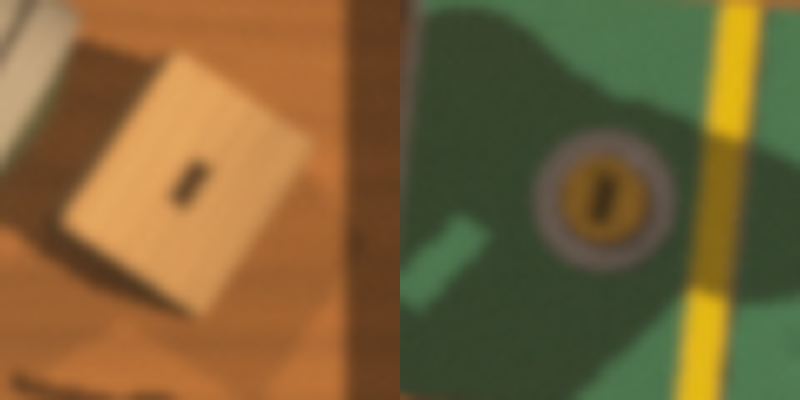

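```bash
cat > slot.py <<'E'
from fit import *
def fitslot(p,q0,z,half,dims=(23,9)):
    u=proj(p,[[q0[0],q0[1],z]])[0].round().astype(int); b=(u[0]-half,u[1]-half,u[0]+half+1,u[1]+half+1)
    V=p["frame"][b[1]:b[3],b[0]:b[2]].astype(float)[...,0]; yy,xx=np.mgrid[-half:half+1,-half:half+1]; m=(xx**2+yy**2<=half**2)
    best=None
    for yw in (-.15,0,.15):
        def cost(q):
            c=cover(proj(p,w2(q,[[sx*dims[0]/2,sy*dims[1]/2,z] for sx in(-1,1) for sy in(-1,1)])),b); c=cv2.GaussianBlur(c,(0,0),.7)
            A=np.c_[c[m],np.ones(m.sum())]; s,*_=np.linalg.lstsq(A,V[m],rcond=None); return ((A@s-V[m])**2).sum()
        s=[q0[0],q0[1],q0[2]+yw]
        r=minimize(cost,s,method="Nelder-Mead",options=dict(initial_simplex=[s,[s[0]+4,s[1],s[2]],[s[0],s[1]+4,s[2]],[s[0],s[1],s[2]+.15]],xatol=.01,fatol=1e-3))
        if best is None or r.fun<best.fun: best=r
    return best
E
python3 - <<'E'
from slot import *
import pickle
m=pickle.load(open("mid.pkl","rb")); s=pickle.load(open("shut.pkl","rb"))
for dims in ((23,9),(25,11)):
    for half in (5,6): print("block",dims,half,[(r.x.round(2),round(r.fun)) for r in [fitslot(m["top"],[468,-411,-.58],50,half,dims)]])
    for n,d in (("mid",m),("shut",s)):
        for half in (4,5): print("lock",n,half,[(r.x.round(2),round(r.fun)) for r in [fitslot(d["top"],[575.8,78,-.16],115,half,dims)]])
V=m["top"]["view"]; print("cam",(-V[:3,:3].T@V[:3,3]).round())
E
```

```text
block (23, 9) 5 [(array([ 465.68, -410.7 ,   -0.62]), 1481)]
block (23, 9) 6 [(array([ 465.55, -410.75,   -0.59]), 2421)]
lock mid 4 [(array([ 5.7607e+02,  7.8370e+01, -2.2000e-01]), 403)]
lock mid 5 [(array([ 5.763e+02,  7.843e+01, -2.000e-01]), 398)]
lock shut 4 [(array([ 5.7602e+02,  7.7440e+01, -1.9000e-01]), 1639)]
lock shut 5 [(array([ 5.7606e+02,  7.7390e+01, -1.9000e-01]), 1834)]
block (25, 11) 5 [(array([ 465.71, -410.74,   -0.63]), 2051)]
block (25, 11) 6 [(array([ 465.57, -410.8 ,   -0.59]), 2679)]
lock mid 4 [(array([ 5.7509e+02,  7.8740e+01, -2.5000e-01]), 872)]
lock mid 5 [(array([ 5.7652e+02,  7.8350e+01, -2.2000e-01]), 959)]
lock shut 4 [(array([ 5.7565e+02,  7.7500e+01, -1.8000e-01]), 4161)]
lock shut 5 [(array([ 5.7633e+02,  7.7310e+01, -1.9000e-01]), 4480)]
cam [ 398.  -40. 1617.]
```

Request:
drive_tool(series="0 0.3 0 0 0 0 0;-0.25 0.65 0 0 0 0 0;-0.25 1 0 0 0 0 0;-0.25 1 0 0 0 0 0")

```text
time_s: 17.9
eef_pos: [552.1, -74.0, 227.2]
ee_rot: [-0.002, 0.078, 0.997, 0.001]
force: [-0.5, -0.1, -1.0]
grip_width: 0.135
```

Request:
drive_tool(series="0 0.4 0 0 0 0.06 0;0 0.8 0 0 0 0.06 0;0 1 0 0 0 0.06 0;0 1 0 0 0 0.06 0")

```text
time_s: 18.3
eef_pos: [570.9, 46.7, 227.4]
ee_rot: [-0.002, 0.092, 0.996, 0.002]
force: [0.4, -1.3, -1.5]
grip_width: 0.13
```

Request:
drive_tool(series="0 0.2 0 0 0 0 0;0 0.31 0 0 0 0 0;0 0.31 0.2 0 0 0 0;0 0.31 0.35 0 0 0 0;0 0.31 0.35 0 0 0 0")

```text
time_s: 18.8
eef_pos: [576.6, 82.5, 183.2]
ee_rot: [-0.004, 0.092, 0.996, 0.001]
force: [0.3, 0.5, -1.0]
grip_width: 0.131
```

```bash
python3 st.py
python3 - <<'E'
from rig import eyes
import numpy as np,cv2,pickle
d={n:eyes.capture(n) for n in("scene","top")}
pickle.dump(d,open("over.pkl","wb"))
cv2.imwrite("pics/over.png",cv2.resize(d["scene"]["frame"][140:220,310:390],(600,600),interpolation=cv2.INTER_CUBIC)[:,:,::-1])
E
```

```text
t 18.8 J [-0.06   0.482  1.381  0.003  1.287 -1.447] pos [576.6  82.5 183.2] F [ 0.3  0.5 -1. ] w 0.131
tool x [-0.9829  0.1837  0.0084] yaw-pi -0.1848 y [0.1838 0.983  0.0018] z [-0.0079  0.0033 -1.    ]
```

View pics/over.png

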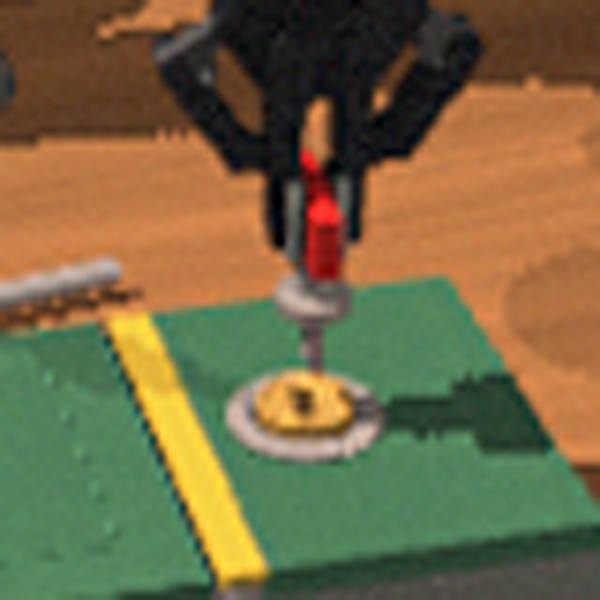

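Run:
```python
from geo import *
import pickle
d=pickle.load(open("over.pkl","rb")); p=d["scene"]
S=lambda u,v:np.array([310+(u+.5)/7.5-.5,140+(v+.5)/7.5-.5])
# R-tilt negligible; key axis at TCP
t=np.array([576.6,82.5])
for z,uv,n in ((162,(313,297),"shoulder"),(145,(314,345),"blade")):
    print(n,proj(p,[[*t,z]])[0].round(2),S(*uv).round(2))
pr=proj(p,[[*t,158]])[0]; b=S(313,298)-proj(p,[[*t,162]])[0]; print("bias px",b)
for uv in ((304.5,400),(303,402)): print("lock via scene", ray(p,S(*uv)-b,115).round(1),"raw",ray(p,S(*uv),115).round(1))
f=p["frame"].astype(int)
print("row profiles (R,G,B) blade rows"); 
for v in (178,179,180,181,184,185,186): print(v,[tuple(f[v,u]) for u in range(346,358)])
```

```text
shoulder [351.05 179.39] [351.3  179.17]
blade [350.92 184.14] [351.43 185.57]
bias px [ 0.25043295 -0.09425917]
lock via scene [579.3  78.8 115. ] raw [579.1  79.8 115. ]
lock via scene [580.5  77.7 115. ] raw [580.3  78.6 115. ]
row profiles (R,G,B) blade rows
178 [(np.int64(202), np.int64(139), np.int64(98)), (np.int64(185), np.int64(162), np.int64(149)), (np.int64(186), np.int64(167), np.int64(154)), (np.int64(158), np.int64(141), np.int64(132)), (np.int64(118), np.int64(107), np.int64(99)), (np.int64(82), np.int64(79), np.int64(75)), (np.int64(95), np.int64(93), np.int64(89)), (np.int64(110), np.int64(105), np.int64(99)), (np.int64(96), np.int64(93), np.int64(86)), (np.int64(90), np.int64(85), np.int64(84)), (np.int64(104), np.int64(104), np.int64(88)), (np.int64(119), np.int64(130), np.int64(88))]
179 [(np.int64(159), np.int64(128), np.int64(108)), (np.int64(189), np.int64(169), np.int64(158)), (np.int64(205), np.int64(184), np.int64(171)), (np.int64(189), np.int64(172), np.int64(159)), (np.int64(153), np.int64(136), np.int64(127)), (np.int64(133), np.int64(122), np.int64(110))
[... 2320 characters left out ...]
5), np.int64(92)), (np.int64(82), np.int64(134), np.int64(94)), (np.int64(81), np.int64(132), np.int64(92)), (np.int64(83), np.int64(132), np.int64(93))]
186 [(np.int64(82), np.int64(130), np.int64(92)), (np.int64(81), np.int64(132), np.int64(93)), (np.int64(79), np.int64(134), np.int64(92)), (np.int64(77), np.int64(134), np.int64(92)), (np.int64(142), np.int64(130), np.int64(117)), (np.int64(115), np.int64(97), np.int64(91)), (np.int64(100), np.int64(79), np.int64(79)), (np.int64(83), np.int64(128), np.int64(91)), (np.int64(81), np.int64(134), np.int64(92)), (np.int64(77), np.int64(127), np.int64(88)), (np.int64(83), np.int64(134), np.int64(94)), (np.int64(79), np.int64(130), np.int64(91))]
```

Request:
drive_tool(series="-0.01 -0.03 0 0 0 0 0;-0.01 -0.03 0.06 0 0 0 0;-0.01 -0.03 0.12 0 0 0 0;-0.01 -0.03 0.12 0 0 0 0;-0.01 -0.03 0.15 0 0 0 0;-0.01 -0.03 0.17 0 0 0 0;-0.01 -0.03 0.17 0 0 0 0")

```text
time_s: 19.6
eef_pos: [578.4, 79.0, 165.5]
ee_rot: [-0.002, 0.092, 0.996, 0.001]
force: [-0.1, 0.1, -0.2]
grip_width: 0.132
```

```bash
python3 st.py;python3 -c "
from rig import telemetry; print(telemetry.sense()['wrist_torque'])"
```

```text
t 19.6 J [-0.066  0.497  1.405  0.003  1.243 -1.453] pos [578.4  79.  165.5] F [-0.1  0.1 -0.2] w 0.132
tool x [-0.983   0.1836  0.0034] yaw-pi -0.1846 y [0.1836 0.983  0.0026] z [-0.0028  0.0031 -1.    ]
[ 0.00557077 -0.03073593  0.00403987]
```

Request:
drive_tool(series="0.01 0 0 0 0 0 0;0.01 0 0.03 0 0 0 0;0.01 0 0.05 0 0 0 0;0.01 0 0.06 0 0 0 0;0.01 0 0.06 0 0 0 0")

```text
time_s: 20.1
eef_pos: [577.1, 79.2, 158.0]
ee_rot: [-0.002, 0.092, 0.996, 0.001]
force: [0.3, -1.0, -2.3]
grip_width: 0.128
```

```bash
python3 st.py;python3 -c "
from rig import telemetry; print(telemetry.sense()['wrist_torque'])"
```

```text
t 20.1 J [-0.066  0.502  1.418  0.003  1.225 -1.453] pos [577.1  79.2 158. ] F [ 0.3 -1.  -2.3] w 0.128
tool x [-0.983   0.1835  0.0039] yaw-pi -0.1846 y [0.1836 0.983  0.0025] z [-0.0034  0.0032 -1.    ]
[-0.00254347 -0.0352844  -0.00311934]
```

Request:
drive_tool(series="0 0 0.04 0 0 0 0;0 0 0.08 0 0 0 0;0 0 0.11 0 0 0 0;0 0 0.14 0 0 0 0;0 0 0.15 0 0 0 0;0 0 0.15 0 0 0 0")

```text
time_s: 20.7
eef_pos: [577.0, 79.3, 140.0]
ee_rot: [-0.002, 0.092, 0.996, 0.001]
force: [0.9, -0.9, -1.1]
grip_width: 0.134
```

```bash
python3 st.py;python3 -c "
from rig import telemetry; print(telemetry.sense()['wrist_torque'])"
```

```text
t 20.7 J [-0.066  0.521  1.439  0.003  1.186 -1.453] pos [577.   79.3 140. ] F [ 0.9 -0.9 -1.1] w 0.134
tool x [-0.983   0.1836  0.0039] yaw-pi -0.1846 y [0.1836 0.983  0.0025] z [-0.0034  0.0032 -1.    ]
[ 0.02066535 -0.01017082 -0.004288  ]
```

Request:
drive_tool(series="0 0 0.01 0 0 0 0;0 0 0.02 0 0 0 0;0 0 0.02 0 0 0 0")

```text
time_s: 21.0
eef_pos: [577.4, 79.4, 139.5]
ee_rot: [-0.001, 0.092, 0.996, 0.002]
force: [-3.5, 1.1, 12.1]
grip_width: 0.137
```

Request:
drive_tool(series="0 0 0 0 0 0.2 0;0 0 0 0 0 0.4 0;0 0 0 0 0 0.6 0;0 0 0 0 0 0.8 0;0 0 0 0 0 1 0;0 0 0 0 0 1 0")

```text
time_s: 21.6
eef_pos: [577.9, 80.3, 140.1]
ee_rot: [-0.001, 0.337, 0.942, 0.002]
force: [0.9, 4.4, 2.4]
grip_width: 0.133
```

```bash
python3 st.py;python3 -c "
from rig import telemetry; print(telemetry.sense()['wrist_torque'])"
```

```text
t 21.6 J [-0.065  0.521  1.439  0.005  1.182 -0.951] pos [577.9  80.3 140.1] F [0.9 4.4 2.4] w 0.133
tool x [-0.7734  0.634   0.0026] yaw-pi -0.6867 y [0.634  0.7733 0.0041] z [ 6.0e-04  4.8e-03 -1.0e+00]
[ 1.02659923 -0.18186112  0.12023673]
```

Seated (12 N at 139.5 mm) and turning; small lateral force. Continue to the stop.

Request:
drive_tool(series="0 0 0 0 0 0.2 0;0 0 0 0 0 0.4 0;0 0 0 0 0 0.6 0;0 0 0 0 0 0.8 0;0 0 0 0 0 1 0;0 0 0 0 0 1 0")

```text
time_s: 22.2
eef_pos: [578.2, 80.9, 140.2]
ee_rot: [-0.001, 0.559, 0.829, 0.003]
force: [1.4, 4.6, -0.8]
grip_width: 0.13
```

Request:
drive_tool(series="0 0 0 0 0 0.15 0;0 0 0 0 0 0.25 0;0 0 0 0 0 0.35 0;0 0 0 0 0 0.35 0")

```text
time_s: 22.6
eef_pos: [578.4, 81.1, 140.2]
ee_rot: [-0.001, 0.628, 0.778, 0.003]
force: [2.0, 3.4, -1.0]
grip_width: 0.131
```

```bash
python3 st.py;python3 -c "
from rig import telemetry; print(telemetry.sense()['wrist_torque'])"
```

```text
t 22.6 J [-0.064  0.521  1.438  0.007  1.181 -0.279] pos [578.4  81.1 140.2] F [ 2.   3.4 -1. ] w 0.131
tool x [-0.2104  0.9776  0.0056] yaw-pi -1.3589 y [0.9776 0.2103 0.0037] z [ 0.0024  0.0063 -1.    ]
[ 0.7423828  -0.49954259  0.01379329]
```

Request:
drive_tool(series="0 0 0 0 0 0.1 0;0 0 0 0 0 0.2 0;0 0 0 0 0 0.2 0")

```text
time_s: 22.9
eef_pos: [578.5, 81.1, 140.2]
ee_rot: [-0.001, 0.665, 0.746, 0.003]
force: [1.8, 2.7, -2.0]
grip_width: 0.134
```

```bash
python3 st.py;python3 -c "
from rig import telemetry; print(telemetry.sense()['wrist_torque'])"
```

```text
t 22.9 J [-0.064  0.521  1.438  0.007  1.18  -0.181] pos [578.5  81.1 140.2] F [ 1.8  2.7 -2. ] w 0.134
tool x [-0.1144  0.9934  0.0061] yaw-pi -1.4562 y [0.9934 0.1144 0.0035] z [ 0.0027  0.0064 -1.    ]
[ 0.61255867 -0.49571308  0.06979593]
```

Request:
drive_tool(series="0 0 0 0 0 0.15 0;0 0 0 0 0 0.3 0;0 0 0 0 0 0.3 0")

```text
time_s: 23.2
eef_pos: [578.8, 81.2, 140.3]
ee_rot: [-0.001, 0.718, 0.696, 0.003]
force: [3.5, 3.1, -3.2]
grip_width: 0.136
```

```bash
python3 st.py;python3 -c "
from rig import telemetry; print(telemetry.sense()['wrist_torque'])"
```

```text
t 23.2 J [-0.064  0.521  1.438  0.007  1.18  -0.034] pos [578.8  81.2 140.3] F [ 3.5  3.1 -3.2] w 0.136
tool x [0.0324 0.9995 0.0065] yaw-pi -1.6032 y [ 0.9995 -0.0324  0.0033] z [ 0.0035  0.0064 -1.    ]
[ 0.66817709 -0.66975496  0.26328532]
```

Request:
drive_tool(series="0 0 0.01 0 0 -0.1 0;0 0 0.01 0 0 -0.1 0;0 0 0 0 0 -0.1 0.4;0 0 0 0 0 -0.1 0.6;0 0 0 0 0 -0.1 0.6;0 0 0 0 0 -0.1 0.6;0 0 0 0 0 -0.1 0.6")

```text
time_s: 23.9
eef_pos: [578.7, 81.1, 140.1]
ee_rot: [-0.001, 0.701, 0.713, 0.003]
force: [0.0, -0.7, 0.3]
grip_width: 0.6
```

Request:
drive_tool(series="0 0 -0.1 0 0 0 0.6;0 0 -0.3 0 0 0 0.6;0 0 -0.6 0 0 0 0.6;0 0 -1 0 0 0 0.6;0 0 -1 0 0 0 0.6")

```text
time_s: 24.4
eef_pos: [580.2, 80.3, 267.7]
ee_rot: [0.004, 0.701, 0.713, 0.007]
force: [0.5, -0.4, 0.5]
grip_width: 0.601
```

Request:
drive_tool(series="0 -0.4 0 0 0 0 0.6;0 -0.8 0 0 0 0 0.6;0 -1 0 0 0 0 0.6;0 -1 0 0 0 0 0.6")

```text
time_s: 24.8
eef_pos: [458.2, 78.3, 267.0]
ee_rot: [0.004, 0.701, 0.714, 0.008]
force: [0.5, -0.9, 0.3]
grip_width: 0.597
```

Request:
drive_tool(series="-0.5 -0.4 0 0 0 0 0.6;-0.9 -0.7 0 0 0 0 0.6;-1 -0.7 0 0 0 0 0.6;-1 -0.7 0 0 0 0 0.6")

```text
time_s: 25.2
eef_pos: [375.3, -47.2, 265.6]
ee_rot: [0.005, 0.703, 0.711, 0.007]
force: [-0.4, 0.5, 0.1]
grip_width: 0.598
```

```bash
python3 st.py
python3 - <<'E'
from slot import *
from rig import eyes
import pickle
d={n:eyes.capture(n) for n in("scene","top")}
a=cv2.resize(d["scene"]["frame"][130:230,290:390],(400,400),interpolation=cv2.INTER_CUBIC); b=cv2.resize(d["top"]["frame"][130:210,250:330],(400,400),interpolation=cv2.INTER_CUBIC)
cv2.imwrite("pics/end.png",np.hstack([a,b])[:,:,::-1])
for n,p in d.items():
    u=proj(p,[[577,79,158]])[0].round().astype(int); bx=(u[0]-14,u[1]-14,u[0]+15,u[1]+15)
    m=(redness(p["frame"])[bx[1]:bx[3],bx[0]:bx[2]]>.5).astype(np.uint8); k,l,st,ce=cv2.connectedComponentsWithStats(m); i=1+np.argmax(st[1:,4]); print(n,u,st[i],(ce[i]+bx[:2]).round(1))
    r=cv2.minAreaRect(cv2.findContours((l==i).astype(np.uint8),0,1)[0][0]); c=cv2.boxPoints(r)+np.array(bx[:2]); print(r)
    if n=="top": 
        w=[ray(p,q,172)[:2] for q in c]; e=max([(np.linalg.norm(w[1]-w[0]),tuple(w[1]-w[0])),(np.linalg.norm(w[2]-w[1]),tuple(w[2]-w[1]))]); print("bow len,dir yaw",e[0],np.arctan2(e[1][1],e[1][0]),"centre",np.mean(w,0))
E
```

```text
t 25.2 J [-0.445 -0.059  1.834  0.011  1.353 -0.459] pos [375.3 -47.2 265.6] F [-0.4  0.5  0.1] w 0.598
tool x [-0.0116  0.9999  0.0033] yaw-pi -1.5592 y [0.9998 0.0116 0.0176] z [ 0.0176  0.0035 -0.9998]
scene [350 181] [  5   8  19  12 166] [350.3 180.7]
((14.109757423400879, 14.01219654083252), (9.28912353515625, 19.4862060546875), 77.90524291992188)
top [283 177] [ 5 13 19  4 65] [282.4 177.3]
((14.0, 14.5), (3.0, 18.0), 90.0)
bow len,dir yaw 53.541817539582475 -1.563992542690219 centre [574.62564843  77.00597669]
```

View pics/end.png

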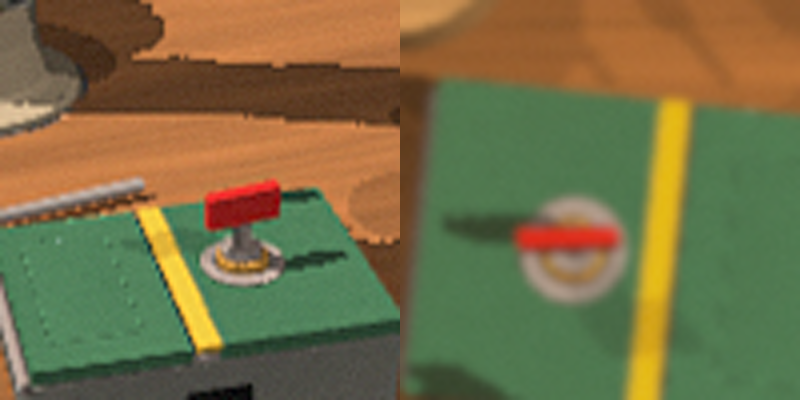

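```bash
python3 -c "
from rig import ctrl,telemetry; print(ctrl.finish_job()); print(telemetry.sense()['time_s'])"
```

```text
the job is handed in; nothing more can be done
None
the job is handed in; nothing more can be done
```

The chest is shut and locked, the key is left standing in the cylinder, and the job is handed in at about 25 s of the 72 s. `finish_job` reports no verdict, so this rests on my own checks.

- **Leaves:** I pressed the rebated leaf home while the flanged leaf was still upright. It bottomed at 37 N with the fingertip 105 mm above the bench, the height of a shut leaf. The flanged leaf then bottomed at 57 N at the same height. In the last picture both lie flat, with the yellow strip over the tongue.
- **Key:** I took the smaller red key from the block and pushed it in until the shoulder seated (12 N at the expected height). I turned it clockwise until the wrist torque rose to about 0.26 N m. The key's bow ended about 1.47 rad from the chest's x axis. Allowing about 0.15 rad of play in the slot, that puts the cylinder at its 1.3 rad stop, but I had no direct reading of the lock angle.
- **At the end:** The last picture shows the key upright and centred. The gripper is clear at (375, -47, 266) mm with no force on it. No path of mine went near the bowl or the wax jar, though I did not re-measure their positions.
- **Disagreement:** The two cameras differed by about 1–4 mm on the lock position, and the key's measured position at the grasp differed from the picture by 2–3 mm. I used a compromise position, and the blade went in without jamming.

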